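Set the gauge and hold the lever press down

TASK

Set the stud on the key fob: first, with the lever left up, draw the sprung gauge of the green press out by its red knob until its orange pointer is on the red mark, which puts the brass stud under the die; the gauge's brake keeps it there when you let go. Then bring the press lever down 35 degrees from rest (a little below level, its pointer in the green band) and finish holding it there, because it springs up if released. Never let the lever go 45 degrees or more from rest, where the drum is red, and leave the other things on the bench where they are.

Things in the scene. Friction and masses are not known exactly. Their poses are not given: they have to be found in the camera images.
- press: green twin-post hand lever press fixed to the bench, 0.34 m high; origin on the bench under the ram axis. x points to its back (away from the robot), y to the gauge's red knob (left seen from the robot). Base 200 x 220 x 30 mm; head spans x -30..110, y -60..60, z 200..280 mm; posts at x 85, y +-50 mm
- gauge (a joint): m drawn out along the press's +y (0 fully in, stop 0.095). At 0.060 its orange pointer is on the red mark and the brass stud under the die. A return spring (40 N/m) pulls it in but its friction brake (5 N) is stronger: it stays where left; drawing it takes 5 to 9 N
- gauge_knob (a point): the gauge's red pull knob: upright round post, 18 mm in diameter, on a flat dark steel bar (bar top 53 mm above the bench, knob top 105 mm); this point is on its axis, 85 mm above the bench; in the press frame at x 0, y 150 mm + gauge value. Grip it from above and move it along the press's +y
- gauge_pointer (a point): outer tip of the orange pointer on the gauge, reading against the black 10 mm ticks on the aluminium bed; at press y 100 mm + gauge value
- red_mark (a point): centre of the red line across the scale on the bed (4 mm wide), at press y 160 mm; fixed to the press
- stud (a point): top of the brass stud (12 mm wide) on the wooden fob that is clamped in the gauge's carriage, 70 mm above the bench; rides with the gauge
- die_tip (a point): lower end of the ram's steel die, 14 mm wide, 102 mm above the bench at rest; the lever lowers it 0.05 m per rad
- lever (a joint): press lever's travel, rad: 0 at rest (25 degrees above level), grows as it is pushed down, stop 0.92. 0.61 (35 degrees, 10 below level) is mid green; green is 0.524 to 0.698 (30 to 40 degrees), red from 0.785 (45 degrees). A spring returns it to rest: at the grip about 4 N down starts it, 10 N holds it in the green
- lever_grip (a point): centre of the lever's black rubber sleeve (26 mm in diameter, 100 mm long), 160 mm from the pivot; 303 mm above the bench at rest, 207 mm at 0.61 rad. The sleeve lies in the press's x-z plane and points to the robot (press -x). Push it down from above or grip it from above, fingers either side in the press's y
- lever_pivot (a point): centre of the lever's hinge, on the right (-y) side of the head, 235 mm above the bench, at x 20, y -88 mm in the press frame; hinge line along the press's y. Beside it is a white drum with a green and a red band on top, over which the lever's orange pointer runs
- fob_oak: pale wooden key-fob blank, 110 x 26 x 7 mm, lying loose; origin under its centre, x along its length; a bystander
- fob_walnut: dark wooden key-fob blank, 110 x 26 x 7 mm, lying loose; origin under its centre; a bystander
- mallet: small mallet with a pale wooden handle and white head, lying flat; origin under its middle; a bystander
- driver: screwdriver with an orange handle, lying flat; origin under its middle; a bystander
- stud_jar: amber glass jar with brass lid, 60 mm wide, 75 mm high, upright; origin under its centre; a bystander
- oil_bottle: white bottle with red cap, 52 mm wide, 140 mm high, upright; origin under its centre; a bystander
- mug: blue mug, 80 mm wide, 90 mm high, upright; origin under its centre; a bystander

How it is judged (in metres and radians):
On the way, in this order (a step that is already met when the one before it is completed fails the run):
1. the gauge's pointer is on the red mark (within 4 mm) and at rest, the lever still up (value of joint gauge between 0.056 and 0.064 m and value of joint lever below 0.1 rad and velocity of joint gauge between -0.01 and 0.01 m/s), for 0.3 s.
2. the lever is held in the green band with the gauge still on the mark (value of joint gauge between 0.056 and 0.064 m and value of joint lever between 0.524 and 0.698 rad and contact force between any of the fingers, the arm and press above 3 N), for 0.3 s.
At the end, for the whole second after the job is handed in: the gauge stands at 60 mm within 4 mm, and the robot is holding the lever still (contact force above 3 N) at 30 to 40 degrees of travel (0.524 to 0.698 rad) (all of step 2 and velocity of joint lever between -0.05 and 0.05 rad/s and velocity of joint gauge between -0.01 and 0.01 m/s); the arm keeps its last pose, push and grip.
It fails at once if the lever goes into the red (45 degrees of travel or more) (value of joint lever above 0.785 rad).
It fails at once if a bystander is moved more than 30 mm (distance of any of fob_oak, fob_walnut, mallet, driver, stud_jar, oil_bottle, mug from where it was at the start of the episode above 0.03 m).
It also fails if it takes over 45 s, if anything falls off the work surface, if the arm or the gripper's body presses on something with over 40 N, if the wrist force passes 120 N, or if a joint passes its speed limit or range.

ROBOT

A 6-joint arm with a two-finger parallel gripper is mounted at the origin on the work surface. World frame = base frame: x ahead of the robot, y to its left, z up, the work surface at z = 0. Lengths are in mm, angles in rad, forces in N, time in s.
With the tool pointing down it reaches from about 350 to 775 mm from the base axis. Payload 7.3 kg.
Tool frame: the origin (TCP) lies at the very end of the fingers, on their centre line; the grasp point (between the pads) lies 19 mm behind it; z points along the fingers, y is the line along which they close (so a half turn about z gives the same grasp; the last joint's range is limited). The gripper opens to 92 mm and grips with 3 to 60 N. Pads are 19 mm wide; open, the fingers measure 130 mm over their backs; the gripper's body (75 mm by 190 mm) begins 47 mm behind the grasp point.
Start: joints at [1.053, 0.342, 1.524, -0, 1.275, -0.146], TCP at [190.716, 489.155, 226.741] pointing down, gripper open.
Joint ranges: [-2.53, 2.53], [-0.77, 2.02], [0.04, 2.7], [-1, 4.14], [0.28, 2.66], [-3.11, 3.11]. Speed limits (rad/s): [2.57, 2.57, 3.14, 3.14, 3.14, 3.14].

INTERFACE

Orientations are given as [roll, pitch, yaw] about the fixed x, y, z axes, in that order (R = Rz(yaw) Ry(pitch) Rx(roll)).
In Python, from plant import get_obs, vision, workorder gives the robot as it stands.
- The arm moves only by the shell command python3 -m pendant 'ROWS' [OPENING]. ROWS is a JSON object of lists of equal length, an entry for each row: "dp": the shift along the tool's x, y, z in m, a list of three; "rotation": the turn, a rotation vector about the tool's x, y, z in rad, a list of three. A call has 1 to 8 rows; each row is the pose to reach, as a shift and turn from the pose commanded when the call began, along the tool's axes at that moment; what a row does not reach only later rows make up. A row lasts 1/8 s, in which the tool goes at most 62.5 mm and 10.7 degrees, less where a joint would pass 70% of its speed; a pose out of reach is approached as far as the arm can. A call with a gripper value outside its range is refused whole. OPENING is the finger opening in m, from 0 to 0.0918, set as the call begins (- or left out, the last holds). The fingers move at their own pace and stop on an object; the grip force is fixed at half the most. Time passes only in rows, so rows that repeat a pose let the fingers close. It gives the time, the measured TCP pose, the force, the opening and the grip force at its end, in the units of the state.
- get_obs(): the state, without advancing time (a new reading comes with each control period).
- vision.capture(name): name is "scene" or "top" or "wrist"; returns a dict with "pixels" (384x512x3 uint8, red, green, blue), "vfov" (degrees; the focal length in pixels is half the picture's height over the tangent of half this angle, whatever the lens; pixels are square), "cx", "cy" (the principal point, pixels), "pose" (4x4, takes a point from camera to world coordinates); the wrist camera has in their place "T_tool_cam" (4x4, takes a point from camera to tool coordinates, whose origin is the TCP and whose axes are the flange's). Camera axes: x right, y up, looking along -z (the intrinsics and any distortion apply to the point x, -y, -z); pixel columns grow to the right and rows downward; lengths in mm; the calibration is good to about 2 mm. A picture is of the moment at which its call begins: read the wrist's pose just before it. There is no depth.
- workorder.close_job(): hands the job in; it is judged then, once.
The state is a dict: "time": time; "joint_positions": joint angles; "dq": joint speeds; "tau": joint torques, N m; "tool_pos": TCP position; "tcp_rot": TCP orientation; "contact_force": force on the tool from outside, world axes, zero at the start; "moment": the same for the moment, N m; "grip_width": finger opening in mm; "finger_force": force on a finger pad.
Only numpy, scipy, OpenCV 4.12 (cv2) and the standard library are available. Lean on these libraries where they do the work, as an engineer would, in place of code of your own. Each camera call takes 0.05 s, during which the arm holds its last target. There are 200 camera calls.

## Working session

There is one attempt and no reset: what is moved stays moved. The work goes in short steps, Python scripts to look and compute and a shell command to move; the robot and the scene stay as the last step left them, time stands still between calls to the robot, and variables do not carry over. Pictures are saved under pics/ and viewed, at most 10 in all, crops included, and the job is handed in when it is done.

```bash
ls; mkdir -p pics; python3 - <<'E'
from plant import get_obs, vision
import cv2,numpy as np
o=get_obs();print(o)
for n in("scene","top"):
    c=vision.capture(n);cv2.imwrite(f"pics/{n}0.png",c["pixels"][...,::-1]);print(n,{k:v for k,v in c.items() if k!="pixels"})
    np.savez(f"{n}0.npz",**{k:v for k,v in c.items() if isinstance(v,(np.ndarray,float,int))})
c=vision.capture("wrist");print({k:v for k,v in c.items() if k!="pixels"})
E
```

```text
pics
{'time': 0.0, 'joint_positions': array([ 1.05300850e+00,  3.42699436e-01,  1.52503672e+00, -3.10279906e-05,
        1.27537516e+00, -1.46014124e-01]), 'dq': array([-0.00068158,  0.00010533, -0.00098139, -0.0025042 ,  0.00055984,
       -0.00104607]), 'tau': array([ 3.09417806e-05, -4.31236517e+01, -2.44215846e+01,  7.18052150e-02,
        5.60767134e-02, -1.30101571e-04]), 'tool_pos': array([190.50549898, 488.77544106, 226.0501652 ]), 'tcp_rot': array([-3.14008583e+00, -1.91605122e-04,  2.76982786e+00]), 'contact_force': array([-0.09533119, -0.99297649,  0.37586785]), 'moment': array([ 0.00424882, -0.04229751,  0.00989225]), 'finger_force': 0.0, 'grip_width': 91.94187485397458}
scene {'vfov': 55.97329717859748, 'cx': 253.64382504411128, 'cy': 192.27239776522472, 'pose': array([[-4.67015605e-01, -7.18677401e-01,  5.15169116e-01,
         1.15434526e+03],
       [ 8.84248987e-01, -3.79826939e-01,  2.71726378e-01,
         3.71781663e+02],
       [ 3.91501037e-04,  5.82438228e-01,  8.12874872e-01,
         1.20084979e+03],
       [ 0.00000000e+00,  0.00000000e+00,  0.00000000e+00,

[... 197 characters left out ...]
4e+02],
       [-9.99952042e-01, -7.77323690e-04, -9.76264112e-03,
         2.06156211e+01],
       [-9.73173244e-03,  1.90681802e-01,  9.81603659e-01,
         1.38560160e+03],
       [ 0.00000000e+00,  0.00000000e+00,  0.00000000e+00,
         1.00000000e+00]])}
{'vfov': 59.17907695353866, 'cx': 253.09412824663028, 'cy': 186.48932765964457, 'T_tool_cam': array([[-5.39763980e-04,  9.64473469e-01,  2.64179175e-01,
         7.18687395e+01],
       [ 9.99999851e-01,  4.99744357e-04,  2.18691446e-04,
        -3.19883870e-01],
       [ 7.89000458e-05,  2.64179254e-01, -9.64473595e-01,
        -1.58361767e+02],
       [ 0.00000000e+00,  0.00000000e+00,  0.00000000e+00,
         1.00000000e+00]])}
```

View pics/scene0.png

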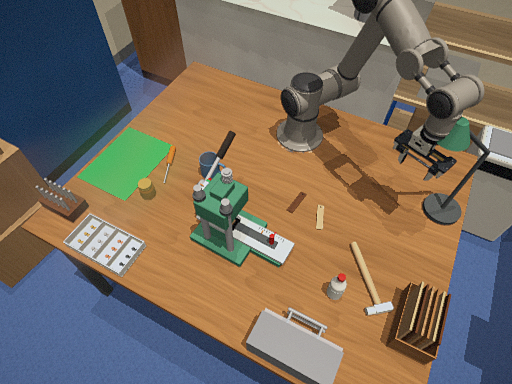

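View pics/top0.png

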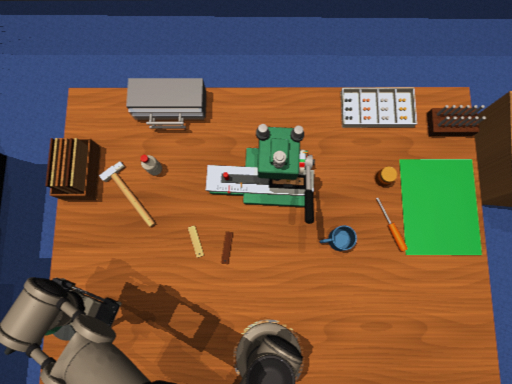

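The press is mid-bench. The knob is at about (272,240) in scene and (226,177) in top; the black sleeve is at about (228,143) in scene and (309,205) in top. Next I'll zoom in and triangulate.

```bash
cat > h.py <<'E'
import numpy as np,cv2
from scipy.spatial.transform import Rotation as R
def ray(c,u,v,pose=None):
    f=192/np.tan(np.radians(float(c["vfov"]))/2)
    P=c["pose"] if pose is None else pose
    d=P[:3,:3]@np.array([(u-c["cx"])/f,-(v-c["cy"])/f,-1]);return P[:3,3],d/np.linalg.norm(d)
def plane(r,z): return r[0]+r[1]*(z-r[0][2])/r[1][2]
def tri(rs):
    A=sum(np.eye(3)-np.outer(d,d) for p,d in rs);b=sum((np.eye(3)-np.outer(d,d))@p for p,d in rs)
    x=np.linalg.solve(A,b);return x,[np.linalg.norm((np.eye(3)-np.outer(d,d))@(x-p)) for p,d in rs]
def proj(c,X,pose=None):
    f=192/np.tan(np.radians(float(c["vfov"]))/2)
    P=c["pose"] if pose is None else pose
    q=P[:3,:3].T@(np.asarray(X)-P[:3,3]);return c["cx"]-f*q[0]/q[2],c["cy"]+f*q[1]/q[2]
def wpose(o,c):
    T=np.eye(4);T[:3,:3]=R.from_euler("xyz",o["tcp_rot"]).as_matrix();T[:3,3]=o["tool_pos"];return T@c["T_tool_cam"]
def blobs(m,off=(0,0),amin=4):
    n,l,s,ce=cv2.connectedComponentsWithStats(m.astype(np.uint8));return [(s[i,4],(ce[i]+off).round(1),s[i,:4]+[*off,0,0]) for i in range(1,n) if s[i,4]>=amin]
E
python3 - <<'E'
from h import *
S=np.load("scene0.npz");T=np.load("top0.npz")
def crop(c,x0,y0,w,h): return cv2.resize(c["pixels"][y0:y0+h,x0:x0+w,::-1],None,fx=6,fy=6,interpolation=cv2.INTER_CUBIC)
a=crop(S,180,125,125,100*1);b=crop(S,180,175,120,100)
cv2.imwrite("pics/sc.png",cv2.resize(S["pixels"][125:270,180:300,::-1],None,fx=4,fy=4,interpolation=cv2.INTER_CUBIC))
cv2.imwrite("pics/tc.png",cv2.resize(T["pixels"][120:225,195:325,::-1],None,fx=5,fy=5,interpolation=cv2.INTER_CUBIC))
for n,c,(x0,y0,x1,y1) in(("S",S,(180,125,300,270)),("T",T,(195,120,325,225))):
    p=c["pixels"][y0:y1,x0:x1].astype(int);r,g,b=p[...,0],p[...,1],p[...,2]
    print(n,"red",blobs((r>110)&(g<70)&(b<70),(x0,y0),2));print("orange",blobs((r>150)&(g>80)&(g<r*.75)&(b<g*.6)&False,(x0,y0)))
    print("dark",blobs((r<50)&(g<50)&(b<50),(x0,y0),15))
E
```

```text
S red [(np.int32(5), array([209.8, 178.4]), array([209, 178,   3,   2])), (np.int32(4), array([290.5, 207.2]), array([290, 206,   2,   3])), (np.int32(3), array([291. , 210.7]), array([290, 210,   3,   2])), (np.int32(13), array([271.7, 235.4]), array([270, 234,   5,   4])), (np.int32(17), array([271.2, 241.4]), array([269, 239,   5,   6]))]
orange []
dark [(np.int32(58), array([225.9, 147.8]), array([216, 133,  19,  26])), (np.int32(17), array([199.9, 199. ]), array([194, 196,  12,   6])), (np.int32(42), array([235.2, 223.1]), array([232, 218,   8,  12]))]
T red [(np.int32(3), array([257., 138.]), array([256, 137,   3,   3])), (np.int32(3), array([307., 154.]), array([307, 153,   1,   3])), (np.int32(21), array([301.4, 164.6]), array([299, 163,   6,   4])), (np.int32(18), array([225. , 174.7]), array([223, 173,   5,   4])), (np.int32(5), array([317. , 177.2]), array([315, 177,   5,   2])), (np.int32(2), array([228.5, 192. ]), array([228, 192,   2,   1])), (np.int32(6), array([314.5, 193. ]), array([314, 192,   2,   3])), (np.int32(5), array([319., 194.]), array([319, 192,   1,   5])), (np.int32(3), array([304., 210.]), array([304, 209,   1,   3])), (np.int32(14), array([314.9, 219. ]), array([314, 214,   3,  11])), (np.int32(2), array([323. , 217.5]), array([323, 217,   1,   2])), (np.int32(2), array([304.5, 221.5]), array([304, 221,   2,   2])), (np.int32(5), array([323., 222.]), array([323, 220,   1,   5]))]
orange []
dark [(np.int32(48), array([264.4, 135.5]), array([258, 131,  11,  10])), (np.int32(42), array([298.5, 137.4]), array([291, 133,  13,   9])), (np.int32(432), array([282.5, 179.8]), array([258, 173,  48,  16])), (np.int32(15), array([229.6, 178.5]), array([227, 176,   5,   5])), (np.int32(305), array([306.6, 206.3]), array([275, 190,  39,  33])), (np.int32(17), array([263., 204.]), array([255, 204,  17,   1]))]
```

View pics/sc.png

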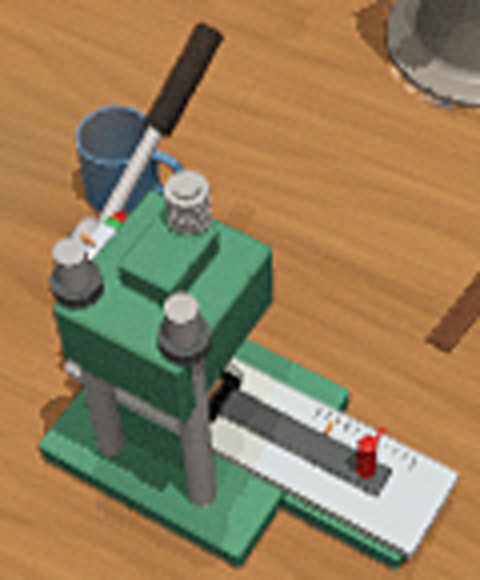

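View pics/tc.png

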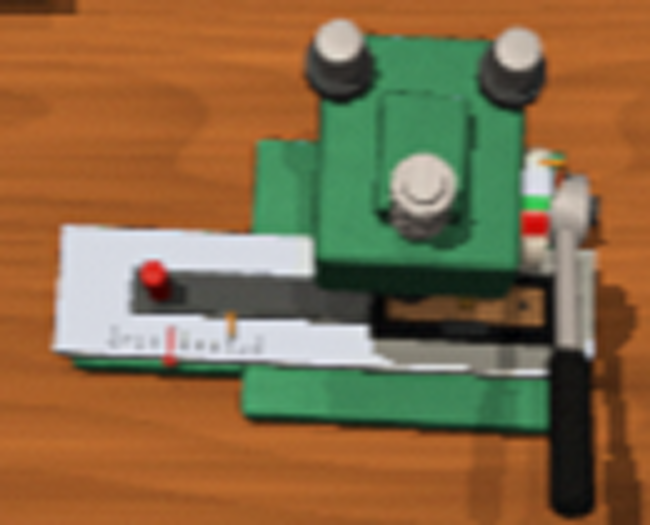

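Scene crop: knob top at about (271.7,235), sleeve from (220.7,157.5) to (232,132.5). Top crop: knob top at about (225.4,174.5), sleeve from (308.8,190.4) to (309.6,222), red mark at about (229.2,189.2), orange pointer at about (241.4,186), so the gauge is roughly 35-40 mm short of the mark.

```bash
python3 - <<'E'
from h import *
S=np.load("scene0.npz");T=np.load("top0.npz")
k=tri([ray(S,271.7,235),ray(T,225.4,174.3)]);print("knobtop",k)
a=tri([ray(S,232,132.5),ray(T,309.6,222)]);b=tri([ray(S,220.75,157.5),ray(T,308.8,190.4)]);g=(a[0]+b[0])/2
print("sleeve",a,b,g)
d=(k[0]-g)[:2]
m=plane(ray(T,229.2,189.2),46);p=plane(ray(T,241.3,187.4),50);print("mark",m,"ptr",p)
for h in(38,46): print([plane(ray(T,195+x/5,120+y/5),h).round(1) for x,y in((62,226),(54,350),(590,372))])
E
```

```text
knobtop (array([589.29890325, 142.80071066, 101.30890551]), [np.float64(1.3489697945078194), np.float64(1.348969794507815)])
sleeve (array([ 405.73303158, -107.56434965,  315.624899  ]), [np.float64(0.5879457048109245), np.float64(0.5879457048110015)]) (array([ 497.20057104, -106.71423626,  280.78723415]), [np.float64(5.887509761831592), np.float64(5.887509761831537)]) [ 451.46680131 -107.13929295  298.20606657]
mark [550.42748088 132.80339389  46.        ] ptr [555.88513135  91.03922158  50.        ]
[array([637.8, 211.1,  38. ]), array([549.3, 214.4,  38. ]), array([ 533.5, -155.4,   38. ])]
[array([635.7, 210. ,  46. ]), array([547.7, 213.3,  46. ]), array([ 532. , -154.4,   46. ])]
```

```bash
cat >> h.py <<'E'
def step(o,target,yaw=None):
    M=R.from_euler("xyz",o["tcp_rot"]); d=M.inv().apply(np.asarray(target)-o["tool_pos"])/1000
    rv=None if yaw is None else (M.inv()*R.from_euler("xyz",[np.pi,0,yaw])).as_rotvec().round(4)
    print("dp",d.round(4),"rot",rv)
E
python3 -c "
from h import *;from plant import get_obs
step(get_obs(),[585,140,226],np.pi-.047)"
```

```text
dp [-4.942e-01 -1.818e-01  3.000e-04] rot [-1.100e-03 -3.000e-04 -3.247e-01]
```

```bash
python3 -m pendant '{"dp":[[-0.05,-0.018,0],[-0.1,-0.037,0],[-0.15,-0.055,0],[-0.2,-0.074,0],[-0.25,-0.092,0],[-0.3,-0.11,0],[-0.35,-0.129,0],[-0.4,-0.147,0]],"rotation":[[0,0,-0.04],[0,0,-0.08],[0,0,-0.12],[0,0,-0.16],[0,0,-0.2],[0,0,-0.24],[0,0,-0.28],[0,0,-0.325]]}' && python3 -c "
from h import *;from plant import get_obs
step(get_obs(),[585,140,226],np.pi-.047)"
```

```text
time: 1.15
tool_pos: [511.0, 205.5, 226.5]
tcp_rot: [3.142, -0.0, 3.096]
contact_force: [0.3, -0.0, -1.3]
grip_width: 91.8
finger_force: 0.0
dp [-0.0769 -0.062   0.0005] rot [ 0.0001 -0.0004  0.0014]
```

```bash
python3 -m pendant '{"dp":[[-0.038,-0.031,0],[-0.07,-0.056,0],[-0.077,-0.062,0],[-0.077,-0.062,0]],"rotation":[[0,0,0],[0,0,0],[0,0,0],[0,0,0]]}' && python3 -c "
from h import *;from plant import get_obs,vision
o=get_obs();c=vision.capture('wrist');P=wpose(o,c)
np.savez('w1.npz',pixels=c['pixels'],vfov=c['vfov'],cx=c['cx'],cy=c['cy'],pose=P)
cv2.imwrite('pics/w1.png',c['pixels'][...,::-1])
print(o['tool_pos'],o['tcp_rot'],proj(c,[589,143,101],P))
p=c['pixels'].astype(int);r,g,b=p[...,0],p[...,1],p[...,2]
print(blobs((r>110)&(g<80)&(b<80),amin=20))"
```

```text
time: 1.65
tool_pos: [583.7, 141.3, 226.2]
tcp_rot: [3.141, -0.001, 3.094]
contact_force: [0.2, 0.2, 0.4]
grip_width: 91.8
finger_force: 0.0
[583.65318858 141.3077008  226.17528771] [ 3.14137558e+00 -1.31650288e-03  3.09402192e+00] (np.float64(255.39999432092998), np.float64(186.15140424617994))
[(np.int32(1741), array([58.9, 24.4]), array([30,  0, 84, 65])), (np.int32(253), array([151.5,  22.8]), array([139,  14,  27,  17])), (np.int32(567), array([166.2,  72.4]), array([153,  42,  29,  48])), (np.int32(64), array([73.7, 86.5]), array([65, 85, 19,  5])), (np.int32(20), array([262.8, 113.7]), array([259, 111,  10,   7])), (np.int32(24), array([289.5, 118. ]), array([278, 118,  24,   1])), (np.int32(102), array([246. , 130.9]), array([242, 122,   9,  25])), (np.int32(238), array([461.9, 176.7]), array([443, 166,  41,  29])), (np.int32(256), array([255. , 185.1]), array([245, 177,  20,  18])), (np.int32(46), array([452.8, 200.7]), array([446, 199,  16,   6]))]
```

View pics/w1.png

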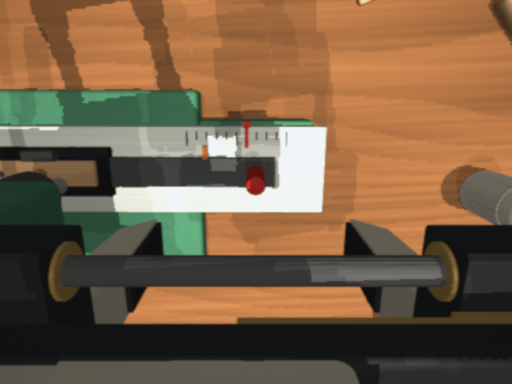

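The wrist view shows the knob top at (255,185), which agrees with my triangulation (255.4,186.1). The pointer is at column 205 and the mark at 246, about 41 mm apart. The bed edge runs parallel to the image rows, so the yaw is right. I'll descend and grip.

```bash
python3 -c "
from h import *;from plant import get_obs
step(get_obs(),[589,143,67],np.pi-.047)
W=np.load('w1.npz');m=plane(ray(W,246,133),46);p=plane(ray(W,205,152),50);print(m,p,m-p)"
python3 -m pendant '{"dp":[[-0.005,0.001,0.04],[-0.005,0.001,0.09],[-0.005,0.001,0.13],[-0.005,0.001,0.155],[-0.005,0.001,0.159],[-0.005,0.001,0.159]],"rotation":[[0,0,0],[0,0,0],[0,0,0],[0,0,0],[0,0,0],[0,0,0]]}'
python3 -m pendant '{"dp":[[0,0,0],[0,0,0],[0,0,0],[0,0,0],[0,0,0],[0,0,0]],"rotation":[[0,0,0],[0,0,0],[0,0,0],[0,0,0],[0,0,0],[0,0,0]]}' 0.0
```

```text
dp [-0.0059  0.0013  0.1594] rot [ 0.0003 -0.0012  0.0005]
[548.73156358 135.86746085  46.        ] [565.14417575  94.09118685  50.        ] [-16.41261217  41.776274    -4.        ]
time: 2.45
tool_pos: [589.1, 143.0, 68.7]
tcp_rot: [3.141, 0.001, 3.096]
contact_force: [-0.3, -0.2, -0.8]
grip_width: 91.8
finger_force: 0.0
time: 3.2
tool_pos: [589.0, 142.1, 67.7]
tcp_rot: [3.141, -0.0, 3.095]
contact_force: [-0.2, 0.7, 0.1]
grip_width: 36.8
finger_force: 0.0
```

```bash
python3 -m pendant '{"dp":[[0,0,0],[0,0,0],[0,0,0],[0,0,0],[0,0,0]],"rotation":[[0,0,0],[0,0,0],[0,0,0],[0,0,0],[0,0,0]]}'; python3 - <<'E'
from h import *;from plant import get_obs,vision
o=get_obs();c=vision.capture('wrist');P=wpose(o,c)
cv2.imwrite('pics/w2.png',c['pixels'][...,::-1])
np.savez('w2.npz',pixels=c['pixels'],vfov=c['vfov'],cx=c['cx'],cy=c['cy'],pose=P)
print(proj(c,[548.7,135.9,46],P),proj(c,[565,94,50],P))
E
```

```text
time: 3.82
tool_pos: [589.0, 142.3, 67.7]
tcp_rot: [3.141, 0.0, 3.095]
contact_force: [0.8, 1.5, -0.7]
grip_width: 17.7
finger_force: 30.0
(np.float64(237.7618882689922), np.float64(155.33629527714425)) (np.float64(161.9638238149917), np.float64(189.99249600570954))
```

View pics/w2.png

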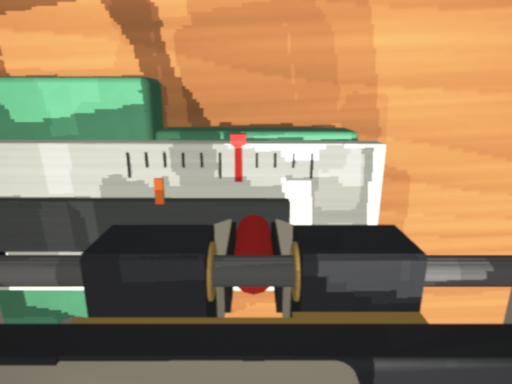

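The knob is gripped (17.7 mm). The pointer is at column 159 and the mark at 238, with ticks 18.4 px apart, so about 42 mm to draw.

```bash
python3 -m pendant '{"dp":[[0,0.008,0],[0,0.016,0],[0,0.024,0],[0,0.032,0],[0,0.038,0],[0,0.041,0],[0,0.042,0],[0,0.042,0]],"rotation":[[0,0,0],[0,0,0],[0,0,0],[0,0,0],[0,0,0],[0,0,0],[0,0,0],[0,0,0]]}'; python3 - <<'E'
from h import *;from plant import get_obs,vision
o=get_obs();c=vision.capture('wrist')
im=c['pixels'][100:260,60:320];cv2.imwrite('pics/w3.png',cv2.resize(im[...,::-1],None,fx=3,fy=3,interpolation=cv2.INTER_CUBIC))
p=c['pixels'].astype(int);r,g,b=p[...,0],p[...,1],p[...,2]
print("red",blobs(((r>110)&(g<60)&(b<60))[100:250],(0,100),10));print("or",blobs(((r>150)&(g>60)&(g<140)&(b<60))[140:250],(0,140),10))
E
```

```text
time: 4.88
tool_pos: [591.0, 182.5, 67.7]
tcp_rot: [-3.139, -0.0, 3.095]
contact_force: [-0.4, -6.3, 1.2]
grip_width: 17.3
finger_force: 30.0
red [(np.int32(330), array([164.4, 151.1]), array([157, 133,  16,  48])), (np.int32(1012), array([253.1, 234. ]), array([236, 215,  35,  35]))]
or [(np.int32(163), array([159.2, 192.7]), array([155, 178,   9,  26]))]
```

View pics/w3.png

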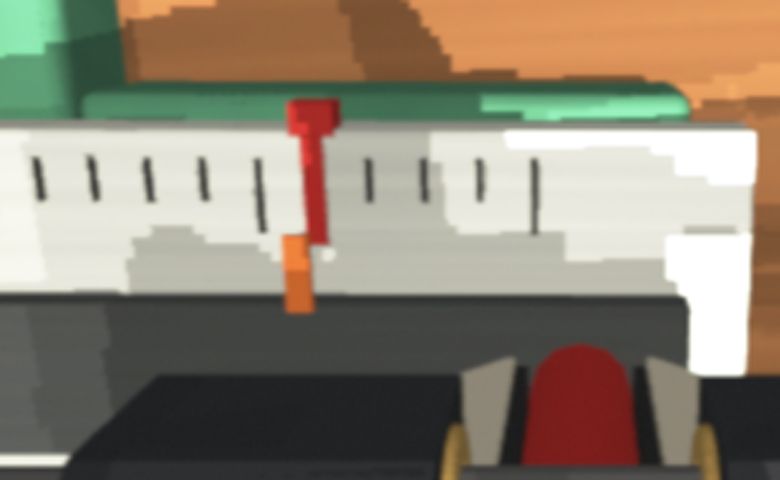

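The pointer's tip is at about (159,178) and the mark's lower end at about (166,180), so it is still a few mm short. I'll cross-check using the knob axis, which should be 50 mm past the mark.

```bash
python3 - <<'E'
from h import *;from plant import get_obs,vision
o=get_obs();c=vision.capture('wrist');P=wpose(o,c)
W1,W2=np.load('w1.npz'),np.load('w2.npz')
# bed corner (front right) & mark centre triangulation
print("bed h, corner w1/w2", tri([ray(W1,325.5,126.5),ray(W2,382,143)]))
print("mark", tri([ray(W1,246.5,135),ray(W2,238,160)]))
print("mark3", tri([ray(W1,246.5,145),ray(W2,238.5,180),ray(c,166,180,P)]))
print("ptr h",tri([ray(W1,205,147),ray(W2,159,179)]))
ax=np.array([.047,.9989,0])
for z in(44,46,48,50):
    m=plane(ray(c,166,180,P),z);print(z,(o['tool_pos']-m)@ax, [(plane(ray(c,159,178,P),zp)-m)@ax for zp in(z,z+2,z+4)])
E
```

```text
bed h, corner w1/w2 (array([547.18718441, 216.84703368,  36.18462301]), [np.float64(0.07030177966179631), np.float64(0.07030177966190836)])
mark (array([549.8177176 , 136.37412817,  53.74178882]), [np.float64(0.08334451667398968), np.float64(0.0833445166739974)])
mark3 (array([561.4615097 , 135.90654389,  47.89929548]), [np.float64(1.0180392292117697), np.float64(0.5363598958128334), np.float64(0.7180190477859525)])
ptr h (array([558.9503149 ,  94.45525652,  52.80992429]), [np.float64(0.9281922514604555), np.float64(0.9281922514603995)])
44 48.51248443397777 [np.float64(-3.8082213197878096), np.float64(-3.2290573012936434), np.float64(-2.6498932827994777)]
46 47.97515631919405 [np.float64(-3.76638541607736), np.float64(-3.187221397583194), np.float64(-2.608057379089)]
48 47.4378282044103 [np.float64(-3.724549512366944), np.float64(-3.14538549387275), np.float64(-2.5662214753785837)]
50 46.900500089626576 [np.float64(-3.6827136086564716), np.float64(-3.103549590162306), np.float64(-2.5243855716681396)]
```

```bash
python3 -m pendant '{"dp":[[0,0.001,0],[0,0.002,0],[0,0.003,0],[0,0.003,0],[0,0.002,0],[0,0.0015,0],[0,0.0015,0]],"rotation":[[0,0,0],[0,0,0],[0,0,0],[0,0,0],[0,0,0],[0,0,0],[0,0,0]]}';python3 - <<'E'
from h import *;from plant import get_obs,vision
o=get_obs();c=vision.capture('wrist');P=wpose(o,c)
im=c['pixels'][100:260,60:320];cv2.imwrite('pics/w4.png',cv2.resize(im[...,::-1],None,fx=3,fy=3,interpolation=cv2.INTER_CUBIC))
p=c['pixels'].astype(int);r,g,b=p[...,0],p[...,1],p[...,2]
for n,m in(("red",(r>110)&(g<60)&(b<60)),("or",(r>150)&(g>60)&(g<140)&(b<60))):
  for y in(150,165,170,175,180,185,195):
    xs=np.where(m[y,:230])[0];print(n,y,xs[[0,-1]] if len(xs) else None)
E
```

```text
time: 5.85
tool_pos: [591.2, 185.3, 67.7]
tcp_rot: [-3.141, 0.0, 3.095]
contact_force: [1.0, -4.2, 0.3]
grip_width: 17.3
finger_force: 30.0
red 150 [158 160]
red 165 [158 161]
red 170 [158 162]
red 175 [159 162]
red 180 None
red 185 None
red 195 None
or 150 [156 156]
or 165 [157 157]
or 170 None
or 175 None
or 180 [157 162]
or 185 [157 161]
or 195 [156 162]
```

The pointer (column 159.5) is on the mark (160.5). I'll release, rise, and check.

```bash
python3 -m pendant '{"dp":[[0,0,0],[0,0,0],[0,0,0],[0,0,0],[0,0,0],[0,0,0],[0,0,0]],"rotation":[[0,0,0],[0,0,0],[0,0,0],[0,0,0],[0,0,0],[0,0,0],[0,0,0]]}' 0.07
python3 -m pendant '{"dp":[[0,0,-0.03],[0,0,-0.08],[0,0,-0.13],[0,0,-0.16],[0,0,-0.16],[0,0,-0.16]],"rotation":[[0,0,0],[0,0,0],[0,0,0],[0,0,0],[0,0,0],[0,0,0]]}'
python3 - <<'E'
from h import *;from plant import get_obs,vision
o=get_obs();c=vision.capture('wrist');P=wpose(o,c)
x0,y0=[int(v) for v in proj(c,[555,136,46],P)];x0-=60;y0-=40;print(x0,y0)
im=c['pixels'][y0:y0+90,x0:x0+150];cv2.imwrite('pics/w5.png',cv2.resize(im[...,::-1],None,fx=5,fy=5,interpolation=cv2.INTER_CUBIC))
T=vision.capture("top");cv2.imwrite('pics/t5.png',cv2.resize(T["pixels"][120:225,195:325,::-1],None,fx=5,fy=5,interpolation=cv2.INTER_CUBIC))
E
```

```text
time: 6.78
tool_pos: [591.1, 185.5, 67.7]
tcp_rot: [3.142, 0.0, 3.095]
contact_force: [0.1, 0.9, 1.7]
grip_width: 69.7
finger_force: 0.0
time: 7.52
tool_pos: [590.5, 185.5, 226.4]
tcp_rot: [-3.141, -0.002, 3.095]
contact_force: [0.2, 0.3, 0.1]
grip_width: 69.9
finger_force: 0.0
142 94
```

View pics/w5.png

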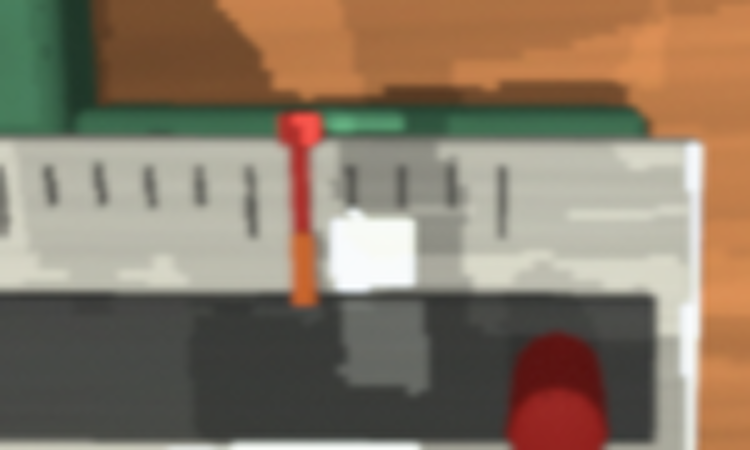

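The pointer sits squarely on the mark after release. Now I'll move above the lever sleeve.

```bash
python3 -c "
from h import *;from plant import get_obs
step(get_obs(),[452,185,355],np.pi-.047);step(get_obs(),[452,-107,355],np.pi-.047)"
python3 -m pendant '{"dp":[[0.02,0,-0.03],[0.06,0,-0.06],[0.1,-0.003,-0.09],[0.133,-0.007,-0.12],[0.138,-0.04,-0.128],[0.14,-0.09,-0.129],[0.142,-0.14,-0.129],[0.145,-0.19,-0.129]],"rotation":[[0,0,0],[0,0,0],[0,0,0],[0,0,0],[0,0,0],[0,0,0],[0,0,0],[0,0,0]]}'
python3 -c "
from h import *;from plant import get_obs
step(get_obs(),[452,-107,355],np.pi-.047)"
```

```text
dp [ 0.1386 -0.007  -0.1287] rot [-0.0006 -0.0031  0.0002]
dp [ 0.1249 -0.2986 -0.1285] rot [-0.0006 -0.0031  0.0002]
time: 8.62
tool_pos: [436.8, 1.2, 355.7]
tcp_rot: [3.141, -0.002, 3.095]
contact_force: [1.1, 0.1, 0.2]
grip_width: 70.4
finger_force: 0.0
dp [-0.0202 -0.1074  0.0006] rot [ 0.0003 -0.0018  0.0007]
```

```bash
python3 -m pendant '{"dp":[[-0.005,-0.04,0],[-0.012,-0.08,0],[-0.02,-0.107,0],[-0.02,-0.107,0],[-0.02,-0.107,0]],"rotation":[[0,0,0],[0,0,0],[0,0,0],[0,0,0],[0,0,0]]}'
python3 - <<'E'
from h import *;from plant import get_obs,vision
o=get_obs();c=vision.capture('wrist');P=wpose(o,c)
im=c['pixels'].copy();
for X in([452,-107,303],[405.7,-107.5,316],[497,-106.7,281]):
    q=proj(c,X,P);print(q);cv2.circle(im,(int(q[0]),int(q[1])),3,(255,0,255),-1)
cv2.imwrite('pics/w6.png',im[...,::-1]);step(o,[452,-107,281],np.pi-.047)
E
```

```text
time: 9.25
tool_pos: [452.0, -104.7, 356.0]
tcp_rot: [3.141, -0.001, 3.095]
contact_force: [-0.1, -0.1, -0.1]
grip_width: 70.2
finger_force: 0.0
(np.float64(249.60089352119854), np.float64(207.24108643420882))
(np.float64(244.59406342875192), np.float64(139.55896779982194))
(np.float64(253.23625100234335), np.float64(254.2126950494618))
dp [-0.0002 -0.0024  0.075 ] rot [ 0.0011 -0.0015  0.0002]
```

View pics/w6.png

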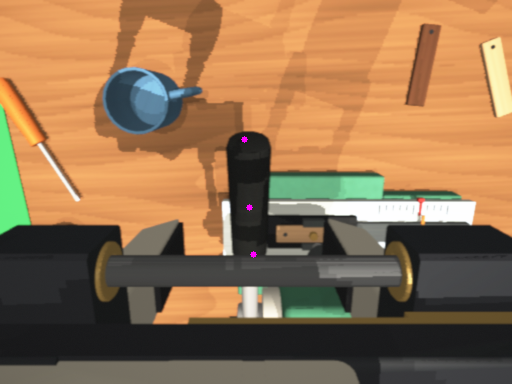

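The sleeve is centred at column 249, spanning rows 133 to 255, about 2 mm from the tool centre line. I'll descend and grip.

```bash
python3 -m pendant '{"dp":[[0,-0.0023,0.02],[0,-0.0023,0.05],[0,-0.0023,0.068],[0,-0.0023,0.073],[0,-0.0023,0.073]],"rotation":[[0,0,0],[0,0,0],[0,0,0],[0,0,0],[0,0,0]]}'
python3 -m pendant '{"dp":[[0,0,0],[0,0,0],[0,0,0],[0,0,0],[0,0,0],[0,0,0],[0,0,0],[0,0,0]],"rotation":[[0,0,0],[0,0,0],[0,0,0],[0,0,0],[0,0,0],[0,0,0],[0,0,0],[0,0,0]]}' 0.0
```

```text
time: 9.93
tool_pos: [452.3, -107.0, 284.1]
tcp_rot: [3.142, 0.0, 3.096]
contact_force: [0.1, 0.3, -0.2]
grip_width: 70.0
finger_force: 0.0
time: 10.92
tool_pos: [452.2, -107.6, 283.7]
tcp_rot: [3.141, 0.0, 3.095]
contact_force: [-0.2, 0.9, 0.2]
grip_width: 25.0
finger_force: 30.0
```

```bash
python3 -m pendant '{"dp":[[0.0033,0,0.0077],[0.0063,0,0.0155],[0.0088,0,0.0235],[0.0109,0,0.0316],[0.0126,0,0.0398],[0.0138,0,0.0481],[0.0146,0,0.0565],[0.015,0,0.0648]],"rotation":[[0,0,0],[0,0,0],[0,0,0],[0,0,0],[0,0,0],[0,0,0],[0,0,0],[0,0,0]]}'
```

```text
time: 11.92
tool_pos: [437.4, -106.8, 219.7]
tcp_rot: [-3.141, 0.002, 3.095]
contact_force: [-2.9, 2.3, 9.8]
grip_width: 25.3
finger_force: 30.0
```

```bash
python3 -m pendant '{"dp":[[0,0,0.006],[-0.0003,0,0.012],[-0.0008,0,0.018],[-0.0014,0,0.024],[-0.002,0,0.029],[-0.0024,0,0.031],[-0.0024,0,0.031],[-0.0024,0,0.031]],"rotation":[[0,0,0],[0,0,0],[0,0,0],[0,0,0],[0,0,0],[0,0,0],[0,0,0],[0,0,0]]}'
python3 - <<'E'
from h import *;from plant import get_obs,vision
o=get_obs();print("drop",283.7-o['tool_pos'][2],"theta",25-np.degrees(np.arcsin((o['tool_pos'][2]+19-235)/160)))
c=vision.capture('scene');T=vision.capture('top')
a=cv2.resize(c['pixels'][130:270,175:305,::-1],(520,560),interpolation=cv2.INTER_CUBIC)
b=cv2.resize(T['pixels'][140:190,270:330,::-1],(280,233),interpolation=cv2.INTER_CUBIC)
im=np.zeros((560,800,3),np.uint8);im[:,:520]=a;im[:233,520:]=b;cv2.imwrite('pics/s7.png',im)
E
```

```text
time: 12.92
tool_pos: [439.6, -106.9, 188.9]
tcp_rot: [-3.141, 0.001, 3.095]
contact_force: [-3.8, 2.8, 9.6]
grip_width: 25.4
finger_force: 30.0
drop 94.79432094538572 theta 34.74941876539427
```

View pics/s7.png

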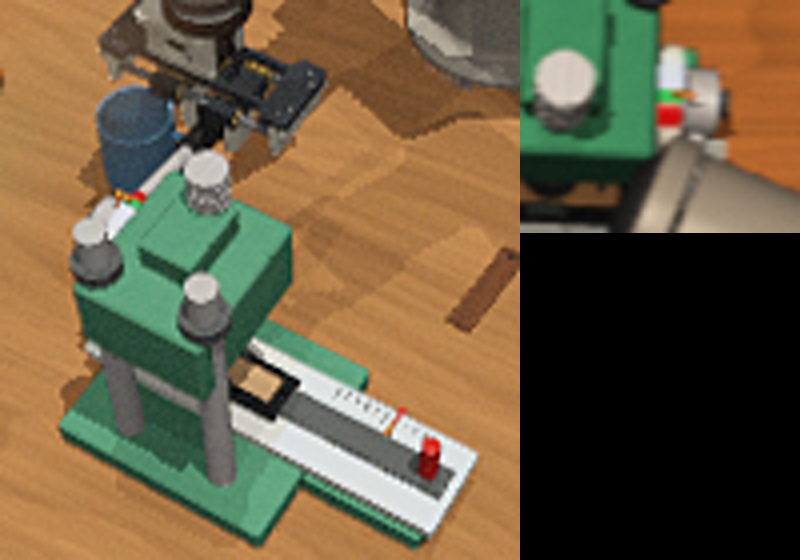

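The lever's orange pointer is on the green band at about (680,95), the gauge pointer is on the red mark, and the tool height gives about 34.7°. I'll let it settle and hand in.

```bash
python3 -m pendant '{"dp":[[0,0,0],[0,0,0],[0,0,0],[0,0,0]],"rotation":[[0,0,0],[0,0,0],[0,0,0],[0,0,0]]}'; python3 -c "
from plant import workorder;print(workorder.close_job())"
```

```text
time: 13.52
tool_pos: [439.6, -106.9, 188.9]
tcp_rot: [-3.141, 0.001, 3.095]
contact_force: [-3.8, 2.1, 11.1]
grip_width: 25.2
finger_force: 30.0
the job is handed in; nothing more can be done
None
```

The job is handed in (no verdict came back): the gauge pointer is on the red mark, the lever is gripped and held at about 35° in the green band, and no bystander was touched, at 13.5 s on the clock.

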